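# Clamp and wind a balancer spring cartridge

## Task

The blue spring cartridge of a tool balancer needs its spring tensioned. Lift it by its blue housing (never by the key), set it key up and centred between the jaws of the slide-jaw fixture, and close the sliding jaw until both jaws are against it; then let go and wind the brass key clockwise in part turns until the red pointer stands in the middle of the green band. Leave the cartridge clamped, the key released, and the parts pan and wooden case where they are.

Things in the scene. Friction and masses are not known exactly. Their poses are not given: they have to be found in the camera images.
- cartridge: Loose spring cartridge, about 0.6 kg: blue box housing, 90 mm along its x, 60 mm along its y, 50 mm high, aluminium top plate. Origin at the centre of its underside, z up through the key. It may lie in the fixture either way round, its 90 mm length between the jaws; lift it by the two long sides (60 mm apart).
- green_band (a point): Middle of the green band painted on the cartridge's top plate, 34 mm from the key's axis on the cartridge's +x side, 0.33 rad wide about that axis. The red pointer under the key reaches 38 mm from the axis and turns clockwise 0.30 rad per rad of key.
- key: Brass wing key on top of the cartridge, turning about its vertical centre line. Flat blade 56 mm long (along its x), 8 mm thick (along its y), 22 mm high, from 58 to 80 mm above the cartridge's underside; origin on the axis at the blade's foot, 58 mm above the cartridge's underside. Not for lifting the cartridge.
- arbor (a joint): Turn of the key, rad, growing clockwise from above (winding). At 0 the blade lies along the cartridge's x. Starts between 0 and 0.6; pointer at the middle of the green band at 3.5, within it from 2.95 to 4.05; stop at 6.0. The spring pulls back but a friction brake holds the key wherever it is let go; winding takes about 0.15 N m.
- fixture: Slide-jaw fixture fixed to the bench: dark steel base 200 x 84 mm (x -110 to +90 mm); its top, the floor for the cartridge, is 16 mm above the bench. Origin on the bench; x is the way the sliding jaw closes. Fixed jaw's face at x = +55 mm. Jaws 60 mm wide (y), 46 mm high above the bench; sides open. A clamped cartridge has its centre at x = +10 mm, y = 0.
- jaw (a joint): Slide of the jaw, m: 0 fully open (face at fixture x = -59 mm, 114 mm from the fixed jaw), growing as it closes along +x; starts between 0 and 0.008; reads 0.024 when closed on the cartridge's 90 mm length. Stiff: about 6 N to move (about 12 N with the cartridge sliding ahead of it), stays where it is left.
- jaw_tab (a point): Centre of the top of the red upright tab on the rear end of the sliding jaw, 68 mm above the bench. The tab is 10 mm thick along fixture x, 44 mm wide, and rises 22 mm above the jaw; push its rear or pinch it from above. It stands 29 mm behind the jaw's face; the jaw's rear face is 5 mm behind the tab's centre.
- gauge_case: Bystander: closed flat brown wooden case 92 x 170 x 37 mm, loose on the bench; leave alone. Origin at the centre of its underside.
- parts_pan: Bystander: round yellow-brown pan of small parts, 164 mm across, 39 mm high, loose; leave alone. Origin at the centre of its underside.

How it is judged:
By the outcome, as a careful person would: the job done as asked, in the order asked, and still so for the second after the job is handed in, with the robot touching nothing.
It also fails if it takes over 72 s, if anything falls off the work surface, if the arm or the gripper's body presses on something with over 40 N, if the wrist force passes 120 N, or if a joint passes its speed limit or range.

## Robot

A 6-joint arm with a two-finger parallel gripper is mounted at the origin on a cart in front of the work surface, level with it; the furniture and walls round the work are solid. World frame = base frame: x ahead of the robot, y to its left, z up, the work surface at z = 0. Lengths are in m, angles in rad, forces in N, time in s.
With the tool pointing down it reaches from about 0.275 to 0.75 m from the base axis. Payload 10.2 kg.
Tool frame: the origin (TCP) lies between the finger pads; the fingertips stand 8 mm ahead of it and the grasp point (between the pads) lies 11 mm behind it (r.tips_ahead is the distance from the TCP to the fingertips, in m); z points along the fingers, y is the line along which they close (so a half turn about z gives the same grasp; the last joint's range is limited). The gripper opens to 88 mm and grips with 3 to 60 N. Pads are 18 mm wide; open, the fingers measure 123 mm over their backs; the gripper's body (75 mm by 187 mm) begins 45 mm behind the grasp point.
Start: joints at [-1.505, 0.313, 1.498, -0, 1.331, -0.223], TCP at [0.15, -0.503, 0.247] pointing down, gripper open.
Joint ranges: [-2.94, 2.94], [-0.97, 2.17], [0.19, 2.56], [-1.23, 4.37], [0.02, 3.11], [-2.88, 2.88]. Speed limits (rad/s): [2.39, 2.39, 3.01, 3.14, 3.14, 3.14].

## Interface

Orientations are given as a rotation vector (axis times angle).
In Python, from workcell import monitor, camera, camera_info, r gives the robot as it stands. The module is installed in compiled form; this text tells all that it offers.
- The arm moves only by the tool jog_arm, never from a script. Its arguments are lists of equal length, an entry for each row: "rot": the turn, a rotation vector about the world's x, y, z normalised to -1 to 1, where 1 is pi rad, a list of three; "xyz": the shift along the world's x, y, z normalised to -1 to 1, where 1 is 0.1 m, a list of three; "hand": the opening, from 0 (shut) to 1 (fully open). A call has 1 to 5 rows; each row shifts and turns the commanded pose from where the row before left it; what a row does not reach is not made up. A row lasts 1/12 s, in which the tool goes at most 41.7 mm and 7.16 degrees, less where a joint would pass 70% of its speed; a pose out of reach is approached as far as the arm can. A call with a number of a shift or a turn outside -1 to 1 is refused whole. A call with a gripper value outside its range is refused whole. The fingers move at their own pace and stop on an object; the grip force is fixed at half the most. Time passes only in rows, so rows that do not move let the fingers close. It gives the time, the measured TCP pose, the force, the opening and the grip force at its end, in the units of the state.
- monitor.state(): the state, without advancing time (a new reading comes with each control period).
- camera(name): name is "scene" or "top" or "wrist"; returns (picture, depth): 420x560x3 uint8, red, green, blue; 420x560 float32, m along the optical axis (not along the pixel's ray), 0 where there is no reading.
- camera_info(name): a dict with "K" (3x3 intrinsics, pixels), "camera_from_world" (4x4, takes a point from world to camera coordinates); the wrist camera has in their place "hand_eye" (4x4, takes a point from camera to tool coordinates, whose origin is the TCP and whose axes are the flange's). Camera axes: x right, y down, z forward; pixel columns grow to the right and rows downward; lengths in m; the calibration is good to about 2 mm. The wrist camera is an equidistant fisheye: a pixel r from the principal point sees the ray r / f radians off the axis. A picture is of the moment at which its call begins: read the wrist's pose just before it. camera_info takes no time and is no camera call.
- r.sign_off(): hands the job in; it is judged then, once.
The state is a dict: "t": time; "joint_pos": joint angles; "qvel": joint speeds; "joint_efforts": joint torques, N m; "tcp_pos": TCP position; "eef_rot": TCP orientation; "wrist_force": force on the tool from outside, world axes, zero at the start; "ft_torque": the same for the moment, N m; "opening": finger opening in m; "gripper_force": force on a finger pad.
Only numpy, scipy, OpenCV 4.12 (cv2) and the standard library are available. Lean on these libraries where they do the work, as an engineer would, in place of code of your own. Each camera call takes 0.05 s, during which the arm holds its last target. There are 200 camera calls.

## Working session

There is one attempt and no reset: what is moved stays moved. The work goes in short steps, Python scripts to look and compute and a tool call to move; the robot and the scene stay as the last step left them, time stands still between calls to the robot, and variables do not carry over. Pictures are saved under pics/ and viewed, at most 10 in all, crops included, and the job is handed in when it is done.

Besides the shell and the picture viewer there is one more tool, called after ">>>" as name(argument=value, ...) on one line, values as JSON. jog_arm: Moves the arm, as the interface text tells. Scaled input: -1 to 1 covers 0.1 m each way for a shift and pi rad each way for a turn. Its arguments: {"type":"object","properties":{"rot":{"type":"array","items":{"type":"array","items":{"type":"number","minimum":-1,"maximum":1}}},"xyz":{"type":"array","items":{"type":"array","items":{"type":"number","minimum":-1,"maximum":1}}},"hand":{"type":"array","items":{"type":"number"}}},"required":["rot","xyz","hand"]}

```bash
mkdir -p pics; cat > h.py <<'E'
import numpy as np, cv2
from workcell import monitor, camera, camera_info, r
def grab(n,f):
    im,d=camera(n); cv2.imwrite(f,im[:,:,::-1]); np.savez(''+n+'.npz',im=im,d=d); return im,d
def world(n,d):
    I=camera_info(n);K=np.array(I['K']);T=np.linalg.inv(np.array(I['camera_from_world']))
    v,u=np.mgrid[:d.shape[0],:d.shape[1]]
    P=np.stack([(u-K[0,2])/K[0,0]*d,(v-K[1,2])/K[1,1]*d,d],-1)
    return P@T[:3,:3].T+T[:3,3]
E
python3 - <<'E'
from h import *
s=monitor.state();print(s)
im,d=grab('top','pics/top1.png');W=world('top',d)
grab('scene','pics/scene1.png')
hsv=cv2.cvtColor(im,cv2.COLOR_RGB2HSV)
for n,lo,hi in [('blue',(100,100,40),(130,255,255)),('red',(0,150,60),(6,255,255)),('green',(45,100,50),(85,255,255))]:
    m=cv2.inRange(hsv,lo,hi);k,l,st,c=cv2.connectedComponentsWithStats(m)
    for i in range(1,k):
        if st[i,4]>8:
            p=W[(l==i)&(d>0)];print(n,st[i],c[i].round(1),np.median(p,0).round(3),p.min(0).round(3),p.max(0).round(3))
E
```

```text
{'t': 0.0, 'joint_pos': array([-1.50539891e+00,  3.13406367e-01,  1.49841338e+00, -2.74265507e-05,
        1.33095799e+00, -2.23409080e-01]), 'qvel': array([-2.02494213e-03,  1.08253499e-03, -1.14504556e-04, -3.06453746e-04,
       -1.88893102e-05,  2.07468352e-04]), 'joint_efforts': array([ 4.24186292e-04, -4.02208972e+01, -2.52266908e+01,  6.95171510e-02,
        3.52756586e-02, -9.26952475e-05]), 'tcp_pos': array([ 0.14948697, -0.50303597,  0.2461923 ]), 'eef_rot': array([-3.10772217e+00, -4.51921036e-01, -1.05167266e-04]), 'wrist_force': array([ 0.02945202, -0.49370779, -0.03045208]), 'ft_torque': array([ 0.02281797, -0.01220191,  0.00821748]), 'gripper_force': 0.0, 'opening': 0.08800190327316537}
blue [ 372    0   68  111 2974] [400.6  49.7] [ 0.786 -0.102  0.186] [ 0.731 -0.165  0.015] [ 0.919 -0.078  0.276]
blue [237 207  24  11  46] [248.5 212.2] [0.519 0.185 0.029] [0.509 0.162 0.014] [0.53  0.209 0.04 ]
red [351  67   7   5  24] [354.   69.2] [ 0.767 -0.024  0.163] [ 0.764 -0.054  0.021] [ 0.831 -0.018  0.167]
red [261  75   4   6  14] [262.8  76.8] [0.809 0.151 0.04 ] [0.807 0.149 0.024] [0.813 0.155 0.043]
red [342  76   5   4  14] [343.7  77.2] [ 0.766 -0.009  0.127] [ 0.764 -0.013  0.121] [ 0.771 -0.007  0.139]
red [320  87  17  16 186] [327.4  95.9] [0.751 0.018 0.073] [0.749 0.001 0.035] [0.76  0.033 0.106]
red [351 240  21   6 101] [361.  242.1] [ 0.45  -0.04   0.068] [ 0.445 -0.061  0.045] [ 0.455 -0.02   0.071]
green [230 174   4   4  11] [231.5 175.6] [0.592 0.217 0.051] [0.584 0.214 0.05 ] [0.596 0.221 0.076]
```

View pics/top1.png

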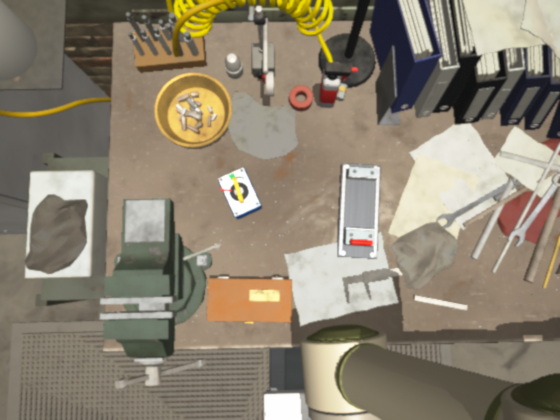

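View pics/scene1.png

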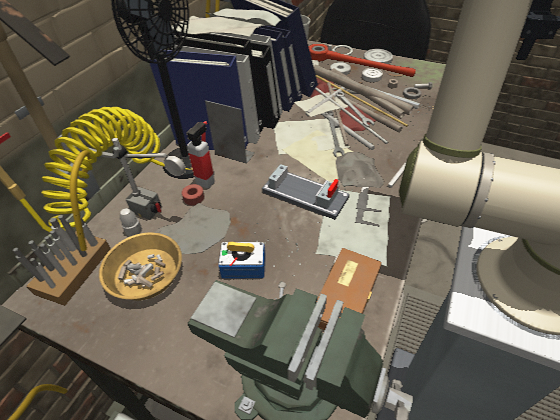

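The top view shows the cartridge at about (240,192), with its green band at (231,175). The fixture spans about (360,165–257) and its red tab is at (361,242), so it closes towards world +x. The pan is at (193,108), the case at (250,300), and there is a vice near (150,260).

```bash
python3 - <<'E'
from h import *
z=np.load('top.npz');im,d=z['im'],z['d'];W=world('top',d)
print(camera_info('top'))
def rect(n,box,z0,z1):
    x0,y0,x1,y1=box;p=W[y0:y1,x0:x1].reshape(-1,3);p=p[(p[:,2]>z0)&(p[:,2]<z1)]
    c,s,a=cv2.minAreaRect(p[:,:2].astype(np.float32));print(n,len(p),np.round(c,4),np.round(s,4),round(a,2),np.median(p[:,2]).round(4))
rect('cart',(210,160,270,225),.045,.056)
rect('key',(210,160,270,225),.070,.09)
rect('base',(330,155,390,265),.012,.02)
rect('fix all',(330,155,390,265),.012,.08)
rect('jaws',(330,155,390,265),.04,.05)
rect('fixedjaw',(330,155,390,200),.04,.05)
rect('slidejaw',(330,215,390,265),.04,.05)
rect('tab',(330,215,390,265),.062,.075)
rect('case',(195,265,300,330),.03,.045)
rect('pan',(145,60,240,155),.03,.05)
rect('vise',(90,190,225,360),.03,.3)
c=im[150:270,190:400]
a=cv2.resize(im[160:225,205:275],None,fx=7,fy=7,interpolation=cv2.INTER_CUBIC)
cv2.imwrite('pics/crop.png',a[:,:,::-1])
print(camera_info('wrist'))
E
```

```text
{'K': array([[464.351307  ,   0.        , 289.79826535],
       [  0.        , 464.351307  , 206.71881857],
       [  0.        ,   0.        ,   1.        ]]), 'camera_from_world': array([[-0.02097082, -0.99973198,  0.00980744,  0.11016286],
       [-0.99093091,  0.01948193, -0.13295257,  0.52571591],
       [ 0.13272586, -0.01250662, -0.99107388,  0.92688927],
       [ 0.        ,  0.        ,  0.        ,  1.        ]])}
cart 1031 [0.5586 0.2046] [0.0888 0.0615] 24.2 0.0507
key 113 [0.5593 0.2037] [0.0539 0.0081] 17.13 0.0793
base 2763 [ 0.5213 -0.0463] [0.0845 0.2003] 85.26 0.0163
fix all 3694 [ 0.5213 -0.0463] [0.0845 0.2003] 85.26 0.017
jaws 665 [ 0.5265 -0.0468] [0.0603 0.1615] 85.27 0.0456
fixedjaw 292 [ 0.5961 -0.0526] [0.0603 0.0217] 85.48 0.046
slidejaw 373 [ 0.463  -0.0413] [0.0598 0.034 ] 85.37 0.0455
tab 110 [ 0.4512 -0.0403] [0.0437 0.0099] 83.62 0.0679
case 3678 [0.3417 0.1857] [0.1701 0.0903] 87.77 0.0369
pan 1357 [0.759  0.3171] [0.2038 0.1948] 80.53 0.037
vise 11375 [0.4002 0.3303] [0.1918 0.3291] 89.4 0.1447
{'K': array([[325.1922621 ,   0.        , 280.58785127],
       [  0.        , 325.1922621 , 209.89626026],
       [  0.        ,   0.        ,   1.        ]]), 'hand_eye': array([[-8.68565286e-04, -9.62750689e-01, -2.70389269e-01,
         6.96876217e-02],
       [ 9.99999623e-01, -8.40910739e-04, -2.18120952e-04,
        -3.42507539e-04],
       [-1.73771432e-05, -2.70389357e-01,  9.62751056e-01,
        -1.38037149e-01],
       [ 0.00000000e+00,  0.00000000e+00,  0.00000000e+00,
         1.00000000e+00]])}
```

View pics/crop.png

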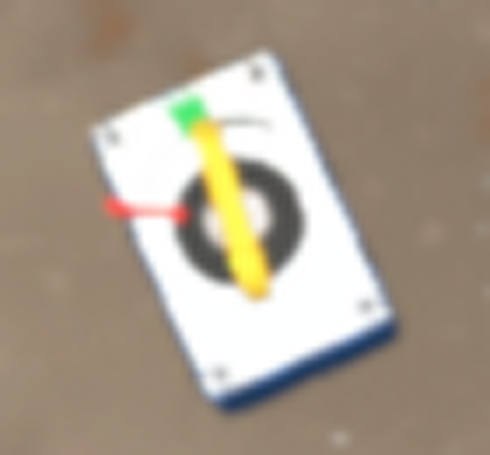

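The pointer and key angles are consistent: cartridge +x points to about 24.2° yaw and the key is wound about 0.12 rad. The fixture yaw is about -4.7°, its origin is about (0.531,-0.047), and the jaw is open by about 0.0075. I'll move above the cartridge now.

>>> jog_arm(rot=[[0, 0, 0.0021], [0, 0, 0.0021], [0, 0, 0.0021], [0, 0, 0.0021], [0, 0, 0.0021]], xyz=[[0.205, 0.354, 0], [0.205, 0.354, 0], [0.205, 0.354, 0], [0.205, 0.354, 0], [0.205, 0.354, 0]], hand=[1, 1, 1, 1, 1])

```text
t: 0.52
tcp_pos: [0.2524, -0.3243, 0.2464]
eef_rot: [-3.101, -0.503, -0.0]
wrist_force: [0.4, 0.8, 0.5]
opening: 0.0879
gripper_force: 0.0
```

>>> jog_arm(rot=[[0, 0, 0.0021], [0, 0, 0.0021], [0, 0, 0.0021], [0, 0, 0.0021], [0, 0, 0.0021]], xyz=[[0.205, 0.354, 0], [0.205, 0.354, 0], [0.205, 0.354, 0], [0.205, 0.354, 0], [0.205, 0.354, 0]], hand=[1, 1, 1, 1, 1])

```text
t: 0.93
tcp_pos: [0.3549, -0.1473, 0.2468]
eef_rot: [3.092, 0.554, 0.0]
wrist_force: [-0.0, -0.3, 0.4]
opening: 0.0882
gripper_force: 0.0
```

>>> jog_arm(rot=[[0, 0, 0.0021], [0, 0, 0.0021], [0, 0, 0.0021], [0, 0, 0.0021], [0, 0, 0.0021]], xyz=[[0.205, 0.354, 0], [0.205, 0.354, 0], [0.205, 0.354, 0], [0.205, 0.354, 0], [0.205, 0.354, 0]], hand=[1, 1, 1, 1, 1])

```text
t: 1.35
tcp_pos: [0.4575, 0.03, 0.2466]
eef_rot: [3.083, 0.606, -0.0]
wrist_force: [0.9, -0.6, 0.2]
opening: 0.0882
gripper_force: 0.0
```

>>> jog_arm(rot=[[0, 0, 0.0021], [0, 0, 0.0021], [0, 0, 0.0021], [0, 0, 0.0021], [0, 0, 0.0021]], xyz=[[0.205, 0.354, 0], [0.205, 0.354, 0], [0.205, 0.354, 0], [0.205, 0.354, 0], [0.205, 0.353, 0]], hand=[1, 1, 1, 1, 1])

```text
t: 1.77
tcp_pos: [0.5599, 0.2068, 0.2463]
eef_rot: [3.072, 0.657, -0.001]
wrist_force: [0.9, -0.9, 0.5]
opening: 0.0882
gripper_force: 0.0
```

```bash
cat >> h.py <<'E'
from scipy.spatial.transform import Rotation as R
def st():
    s=monitor.state();X=R.from_rotvec(s['eef_rot']).as_matrix()
    print('t',round(s['t'],2),'tcp',s['tcp_pos'].round(4),'yawx',np.degrees(np.arctan2(X[1,0],X[0,0])).round(2),'z',X[:,2].round(3),'F',s['wrist_force'].round(1),'T',s['ft_torque'].round(2),'op',round(s['opening'],4),'gf',round(s['gripper_force'],1),'q6',s['joint_pos'][5].round(2));return s,X
E
python3 - <<'E'
from h import *
st()
z=np.load('top.npz');d=z['d'];W=world('top',d);p=W[d>0]
def foot(c,yaw,z0,hx=.05,hy=.11):
    a=np.radians(yaw);q=p[:,:2]-c;l=np.stack([q@[np.cos(a),np.sin(a)],q@[-np.sin(a),np.cos(a)]],1)
    m=(abs(l[:,0])<hx)&(abs(l[:,1])<hy)&(p[:,2]>z0);print(yaw,m.sum(),p[m].max(0) if m.any() else '')
foot(np.array([.559,.204]),24.2,.083)
foot(np.array([.541,-.048]),-4.7,.08)
E
```

```text
t 1.77 tcp [0.5599 0.2068 0.2463] yawx 24.14 z [-0.001 -0.    -1.   ] F [ 0.9 -0.9  0.5] T [-0.05 -0.02 -0.01] op 0.0882 gf 0.0 q6 1.31
24.2 2 [0.57276505 0.20930221 0.08331961]
-4.7 0
```

>>> jog_arm(rot=[[0, 0, 0], [0, 0, 0], [0, 0, 0], [0, 0, 0], [0, 0, 0]], xyz=[[-0.01, -0.025, -0.38], [0, 0, -0.38], [0, 0, -0.38], [0, 0, -0.34], [0, 0, 0]], hand=[1, 1, 1, 1, 1])

```text
t: 2.18
tcp_pos: [0.555, 0.2016, 0.092]
eef_rot: [-3.072, -0.656, 0.019]
wrist_force: [-0.3, -0.8, -1.0]
opening: 0.0884
gripper_force: 0.0
```

```bash
python3 - <<'E'
from h import *
s,X=st()
im,d=grab('wrist','pics/w1.png')
I=camera_info('wrist');K=np.array(I['K']);H=np.array(I['hand_eye'])
v,u=np.mgrid[:420,:560];dx,dy=u-K[0,2],v-K[1,2];rr=np.hypot(dx,dy)+1e-9;th=rr/K[0,0]
t=np.tan(np.clip(th,0,1.4));P=np.stack([dx/rr*t*d,dy/rr*t*d,d],-1)
Q=P@H[:3,:3].T+H[:3,3];W=Q@X.T+s['tcp_pos']
for n,z0,z1 in [('cart',.045,.056),('key',.07,.09)]:
    p=W[(d>0)&(W[...,2]>z0)&(W[...,2]<z1)&(np.hypot(W[...,0]-.559,W[...,1]-.204)<.08)]
    c,sz,a=cv2.minAreaRect(p[:,:2].astype(np.float32));print(n,len(p),np.round(c,4),np.round(sz,4),a)
E
```

```text
t 2.18 tcp [0.555  0.2016 0.092 ] yawx 24.11 z [-0.012 -0.002 -1.   ] F [-0.3 -0.8 -1. ] T [-0.    0.04  0.02] op 0.0884 gf 0.0 q6 1.3
cart 11010 [0.5595 0.2051] [0.0873 0.0619] 23.48033905029297
key 2081 [0.5606 0.2034] [0.052  0.1092] 39.15700149536133
```

View pics/w1.png

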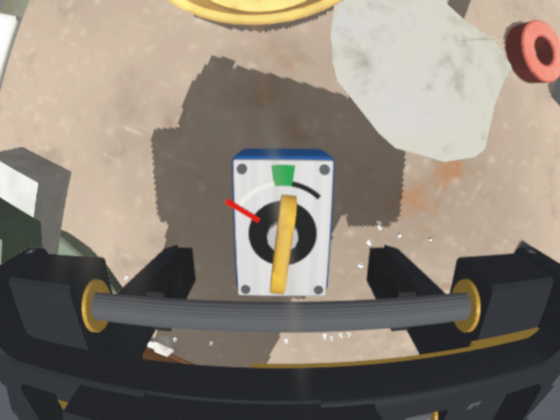

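The wrist view shows the cartridge centred between the open fingers: housing at (235–330, 150–297), green band at (283,174), pointer tip at (228,202). I'll continue the descent.

>>> jog_arm(rot=[[0, 0, 0], [0, 0, 0], [0, 0, 0], [0, 0, 0], [0, 0, 0]], xyz=[[0, 0, 0], [0, 0, -0.25], [0, 0, -0.25], [0, 0, -0.1], [0, 0, 0]], hand=[1, 1, 1, 1, 1])

```text
t: 2.65
tcp_pos: [0.5585, 0.2021, 0.0388]
eef_rot: [-3.072, -0.656, 0.001]
wrist_force: [-1.0, 0.4, 0.3]
opening: 0.0883
gripper_force: 0.0
```

```bash
python3 -c "
from h import *
st()"
```

```text
t 2.65 tcp [0.5585 0.2021 0.0388] yawx 24.1 z [-0.001 -0.    -1.   ] F [-1.   0.4  0.3] T [-0.    0.   -0.01] op 0.0883 gf 0.0 q6 1.3
```

>>> jog_arm(rot=[[0, 0, 0], [0, 0, 0], [0, 0, 0], [0, 0, 0], [0, 0, 0]], xyz=[[0, 0.025, -0.08], [0, 0, 0], [0, 0, 0], [0, 0, 0], [0, 0, 0]], hand=[1, 1, 0.5, 0.5, 0.5])

```text
t: 3.07
tcp_pos: [0.5589, 0.2047, 0.0315]
eef_rot: [3.072, 0.656, 0.002]
wrist_force: [0.1, 0.6, -0.3]
opening: 0.0704
gripper_force: 0.0
```

>>> jog_arm(rot=[[0, 0, 0], [0, 0, 0], [0, 0, 0], [0, 0, 0], [0, 0, 0]], xyz=[[0, 0, 0], [0, 0, 0], [0, 0, 0], [0, 0, 0], [0, 0, 0]], hand=[0.4, 0.4, 0.4, 0.4, 0.4])

```text
t: 3.48
tcp_pos: [0.559, 0.2044, 0.0312]
eef_rot: [3.072, 0.656, 0.002]
wrist_force: [1.3, -4.5, 4.5]
opening: 0.0596
gripper_force: 30.0
```

```bash
python3 -c "
from h import *
st()"
```

```text
t 3.48 tcp [0.559  0.2044 0.0312] yawx 24.11 z [ 0.001 -0.    -1.   ] F [ 1.3 -4.5  4.5] T [-0.59 -0.1   0.02] op 0.0596 gf 30.0 q6 1.3
```

>>> jog_arm(rot=[[0, 0, 0], [0, 0, 0], [0, 0, 0], [0, 0, 0], [0, 0, 0]], xyz=[[0, 0, 0.15], [0, 0, 0.3], [0, 0, 0.3], [0, 0, 0.25], [0, 0, 0]], hand=[0.4, 0.4, 0.4, 0.4, 0.4])

```text
t: 3.9
tcp_pos: [0.5599, 0.2053, 0.1347]
eef_rot: [-3.072, -0.656, -0.01]
wrist_force: [0.5, -0.3, -4.8]
opening: 0.0597
gripper_force: 30.0
```

>>> jog_arm(rot=[[0, 0, -0.016], [0, 0, -0.016], [0, 0, -0.016], [0, 0, -0.016], [0, 0, -0.016]], xyz=[[-0.024, -0.25, 0], [-0.024, -0.25, 0], [-0.024, -0.25, 0], [-0.024, -0.25, 0], [-0.024, -0.25, 0]], hand=[0.4, 0.4, 0.4, 0.4, 0.4])

```text
t: 4.32
tcp_pos: [0.545, 0.0788, 0.1283]
eef_rot: [-3.13, -0.262, 0.006]
wrist_force: [0.4, 0.4, -5.4]
opening: 0.0596
gripper_force: 30.0
```

>>> jog_arm(rot=[[0, 0, -0.016], [0, 0, -0.016], [0, 0, -0.016], [0, 0, -0.016], [0, 0, -0.016]], xyz=[[-0.024, -0.25, 0], [-0.024, -0.25, 0], [-0.024, -0.25, 0], [-0.024, -0.25, 0], [-0.024, -0.25, 0]], hand=[0.4, 0.4, 0.4, 0.4, 0.4])

```text
t: 4.73
tcp_pos: [0.5332, -0.046, 0.1284]
eef_rot: [-3.137, 0.132, 0.006]
wrist_force: [0.4, -0.4, -4.4]
opening: 0.0595
gripper_force: 30.0
```

>>> jog_arm(rot=[[0, 0, 0], [0, 0, 0], [0, 0, 0], [0, 0, 0]], xyz=[[0, 0, 0], [0, 0, 0], [0, 0, 0], [0, 0, 0]], hand=[0.4, 0.4, 0.4, 0.4])

```text
t: 5.07
tcp_pos: [0.5341, -0.0443, 0.1298]
eef_rot: [-3.138, 0.126, 0.003]
wrist_force: [0.5, -0.3, -4.7]
opening: 0.0596
gripper_force: 30.0
```

```bash
cat >> h.py <<'E'
def wristW(f):
    s,X=st();im,d=grab('wrist',f)
    I=camera_info('wrist');K=np.array(I['K']);H=np.array(I['hand_eye'])
    v,u=np.mgrid[:420,:560];dx,dy=u-K[0,2],v-K[1,2];rr=np.hypot(dx,dy)+1e-9
    t=np.tan(np.clip(rr/K[0,0],0,1.4));P=np.stack([dx/rr*t*d,dy/rr*t*d,d],-1)
    return im,d,(P@H[:3,:3].T+H[:3,3])@X.T+s['tcp_pos']
O=np.array([.5313,-.0471]);A=np.radians(-4.74);FX=np.array([np.cos(A),np.sin(A)]);FY=np.array([-FX[1],FX[0]])
def fx(p): q=np.asarray(p)[...,:2]-O; return np.stack([q@FX,q@FY],-1)
E
python3 - <<'E'
from h import *
im,d,W=wristW('pics/w2.png')
F=fx(W);z=W[...,2]
def rep(n,m):
    p=F[m&(d>0)];
    if len(p)>5:c,s,a=cv2.minAreaRect((p*1000).astype(np.float32));print(n,len(p),np.round(c,1),np.round(s,1),round(a,1),p.min(0).round(4),p.max(0).round(4))
near=(abs(F[...,0])<.13)&(abs(F[...,1])<.07)
rep('plate',near&(z>.145)&(z<.156)); rep('jaw46',near&(z>.042)&(z<.05)&(F[...,0]>.03)); rep('tab',near&(z>.062)&(z<.075)&(F[...,0]<-.03))
E
```

```text
t 5.07 tcp [ 0.5341 -0.0443  0.1298] yawx -4.61 z [-0.002  0.001 -1.   ] F [ 0.5 -0.3 -4.7] T [ 0.01 -0.06  0.  ] op 0.0596 gf 30.0 q6 1.35
plate 17743 [3.1 3.7] [91.8 85.4] 89.9 [-0.0396 -0.0422] [0.0458 0.0496]
jaw46 2694 [65.1 -1.3] [60.1 21.3] 89.5 [ 0.0543 -0.0313] [0.0756 0.0288]
```

View pics/w2.png

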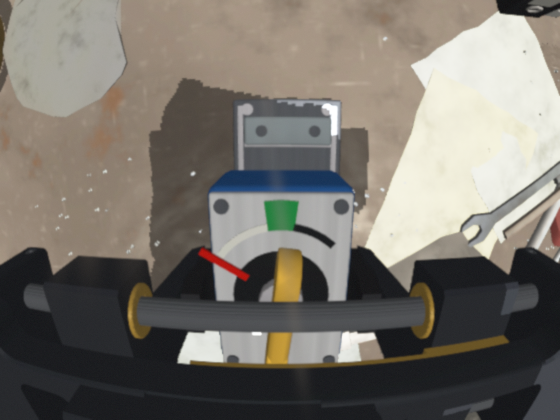

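The held cartridge hangs level above the fixture, with the band towards the fixed jaw (jaw at (290,130) in the image). It needs about -3.5 mm in y, then lowering.

>>> jog_arm(rot=[[0, 0, -0.0007], [0, 0, 0], [0, 0, 0], [0, 0, 0], [0, 0, 0]], xyz=[[0.003, -0.035, 0], [0, 0, -0.2], [0, 0, -0.2], [0, 0, -0.2], [0, 0, -0.12]], hand=[0.4, 0.4, 0.4, 0.4, 0.4])

```text
t: 5.53
tcp_pos: [0.5341, -0.0483, 0.0568]
eef_rot: [-3.138, 0.131, 0.003]
wrist_force: [-0.9, 0.7, -5.7]
opening: 0.0593
gripper_force: 30.0
```

>>> jog_arm(rot=[[0, 0, 0], [0, 0, 0], [0, 0, 0], [0, 0, 0], [0, 0, 0]], xyz=[[0, 0, -0.06], [0, 0, 0], [0, 0, 0], [0, 0, 0], [0, 0, 0]], hand=[0.4, 0.4, 0.4, 0.4, 0.4])

```text
t: 5.95
tcp_pos: [0.5353, -0.049, 0.0537]
eef_rot: [3.138, -0.132, 0.003]
wrist_force: [0.2, 0.5, -5.4]
opening: 0.06
gripper_force: 30.0
```

```bash
python3 - <<'E'
from h import *
s,X=st();print(fx(s['tcp_pos']))
E
```

```text
t 5.95 tcp [ 0.5353 -0.049   0.0537] yawx -4.81 z [ 0.002 -0.001 -1.   ] F [ 0.2  0.5 -5.4] T [ 0.08  0.01 -0.04] op 0.06 gf 30.0 q6 1.35
[ 0.00417758 -0.00154148]
```

>>> jog_arm(rot=[[0, 0, 0], [0, 0, 0], [0, 0, 0], [0, 0, 0], [0, 0, 0]], xyz=[[0, 0.008, -0.03], [0, 0, -0.03], [0, 0, 0], [0, 0, 0], [0, 0, 0]], hand=[0.4, 0.4, 0.4, 0.4, 0.4])

```text
t: 6.37
tcp_pos: [0.5351, -0.048, 0.0471]
eef_rot: [3.139, -0.132, 0.001]
wrist_force: [-1.3, 2.3, 3.4]
opening: 0.0597
gripper_force: 30.0
```

```bash
python3 - <<'E'
from h import *
s,X=st();print(fx(s['tcp_pos']))
E
```

```text
t 6.37 tcp [ 0.5351 -0.048   0.0471] yawx -4.82 z [ 0.001 -0.    -1.   ] F [-1.3  2.3  3.4] T [0.28 0.2  0.02] op 0.0597 gf 30.0 q6 1.35
[ 0.0038233  -0.00061839]
```

>>> jog_arm(rot=[[0, 0, 0], [0, 0, 0], [0, 0, 0], [0, 0, 0], [0, 0, 0]], xyz=[[0, 0, 0], [0, 0, 0], [0, 0, 0], [0, 0, 0], [0, 0, 0]], hand=[1, 1, 1, 1, 1])

```text
t: 6.78
tcp_pos: [0.5348, -0.0481, 0.0467]
eef_rot: [3.139, -0.132, 0.0]
wrist_force: [-0.3, 0.0, 0.1]
opening: 0.0882
gripper_force: 0.0
```

>>> jog_arm(rot=[[0, 0, 0], [0, 0, 0], [0, 0, 0], [0, 0, 0], [0, 0, 0]], xyz=[[0, 0, 0.1], [0, 0, 0.25], [0, 0, 0.35], [0, 0, 0.35], [0, 0, 0.15]], hand=[1, 1, 1, 1, 1])

```text
t: 7.2
tcp_pos: [0.536, -0.0484, 0.1719]
eef_rot: [3.137, -0.132, 0.01]
wrist_force: [-0.1, -0.3, 0.5]
opening: 0.0881
gripper_force: 0.0
```

```bash
python3 - <<'E'
from h import *
im,d=camera('wrist');im,d,W=wristW('pics/w3.png')
F=fx(W);z=W[...,2]
def rep(n,m):
    p=F[m&(d>0)];
    if len(p)>5:c,s,a=cv2.minAreaRect((p*1000).astype(np.float32));print(n,len(p),np.round(c,1),np.round(s,1),round(a,1),p.min(0).round(4),p.max(0).round(4))
near=(abs(F[...,0])<.13)&(abs(F[...,1])<.07)
rep('plate',near&(z>.062)&(z<.07)); rep('jaw46',near&(z>.042)&(z<.05)&(F[...,0]>.03)); rep('tab',near&(z>.062)&(z<.075)&(F[...,0]<-.05))
rep('key',near&(z>.09)&(z<.1))
E
```

```text
t 7.25 tcp [ 0.5367 -0.0485  0.1731] yawx -4.81 z [ 0.009 -0.003 -1.   ] F [1.1 0.3 3.2] T [ 0.03 -0.05 -0.02] op 0.0885 gf 0.0 q6 1.35
plate 6460 [-15.2   2.4] [ 61.6 125. ] 89.2 [-0.0774 -0.0291] [0.0475 0.0326]
jaw46 1876 [61.  -0.9] [59.7 27.3] 89.9 [ 0.0473 -0.0308] [0.0747 0.0289]
tab 105 [-75.9  -0.8] [ 2.2 40.6] 1.2 [-0.0774 -0.0211] [-0.0749  0.0194]
key 805 [ 3.8 -0. ] [ 8.  53.3] 83.3 [-0.023  -0.0066] [0.0303 0.0064]
```

>>> jog_arm(rot=[[0, 0, 0.0385], [0, 0, 0.0385], [0, 0, 0.0385], [0, 0, 0.0385], [0, 0, 0.0385]], xyz=[[-0.0645, 0.0055, 0], [-0.0645, 0.0055, 0], [-0.0645, 0.0055, 0], [-0.0645, 0.0055, 0], [-0.0645, 0.0055, 0]], hand=[0.34, 0.34, 0.34, 0.34, 0.34])

```text
t: 7.72
tcp_pos: [0.5017, -0.0451, 0.1657]
eef_rot: [-3.032, -0.817, 0.003]
wrist_force: [-0.6, 1.3, 0.9]
opening: 0.0569
gripper_force: 0.0
```

>>> jog_arm(rot=[[0, 0, 0.0385], [0, 0, 0.0385], [0, 0, 0.0385], [0, 0, 0.0385], [0, 0, 0.0385]], xyz=[[-0.0645, 0.0055, 0], [-0.0645, 0.0055, 0], [-0.0645, 0.0055, 0], [-0.0645, 0.0055, 0], [-0.0645, 0.0055, 0]], hand=[0.34, 0.34, 0.34, 0.34, 0.34])

```text
t: 8.13
tcp_pos: [0.4694, -0.0424, 0.1658]
eef_rot: [-2.651, -1.683, 0.002]
wrist_force: [0.6, 0.9, -0.4]
opening: 0.0295
gripper_force: 0.0
```

>>> jog_arm(rot=[[0, 0, 0.0385], [0, 0, 0.0385], [0, 0, 0.038], [0, 0, 0], [0, 0, 0]], xyz=[[-0.0645, 0.0055, 0], [-0.0645, 0.0055, 0], [-0.0645, 0.0055, 0], [0, 0, 0], [0, 0, 0]], hand=[0.34, 0.34, 0.34, 0.34, 0.34])

```text
t: 8.55
tcp_pos: [0.4507, -0.0409, 0.1662]
eef_rot: [-2.316, -2.121, 0.001]
wrist_force: [0.4, 0.0, 0.5]
opening: 0.03
gripper_force: 0.0
```

```bash
python3 - <<'E'
from h import *
s,X=st();print(fx(s['tcp_pos']))
im,d=grab('top','pics/top2.png');W=world('top',d)
im,d,W=wristW('pics/w4.png')
F=fx(W);z=W[...,2]
m=(d>0)&(abs(F[...,1])<.05)&(F[...,0]<-.05)&(z>.06)&(z<.075);p=F[m];print(len(p),p.min(0) if len(p) else 0,p.max(0) if len(p) else 0)
E
```

```text
t 8.55 tcp [ 0.4507 -0.0409  0.1662] yawx 84.96 z [-0.001  0.    -1.   ] F [0.4 0.  0.5] T [-0.02 -0.14  0.  ] op 0.03 gf 0.0 q6 -0.26
[-0.08083416 -0.00044452]
t 8.6 tcp [ 0.451  -0.0409  0.1664] yawx 84.95 z [-0.001  0.    -1.   ] F [ 0.1 -0.4  1. ] T [-0.02 -0.06 -0.02] op 0.0303 gf 0.0 q6 -0.26
711 [-0.08591802 -0.02193071] [-0.07634078  0.02136772]
```

View pics/w4.png

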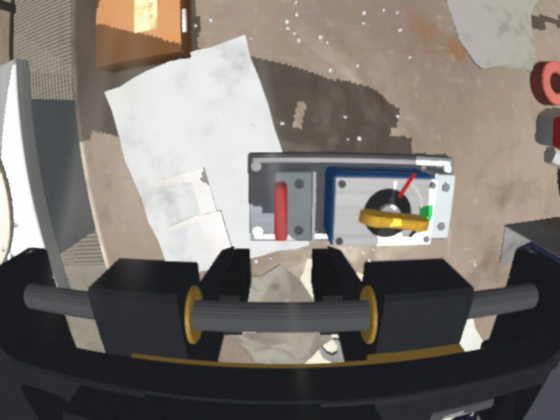

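The tab at (281,210) sits midway between the fingers, and the cartridge lies straight between the jaws. I'll go down on the tab and pinch it.

>>> jog_arm(rot=[[0, 0, 0], [0, 0, 0], [0, 0, 0], [0, 0, 0], [0, 0, 0]], xyz=[[0, 0, -0.3], [0, 0, -0.3], [0, 0, -0.3], [0, 0, -0.14], [0, 0, -0.03]], hand=[0.34, 0.34, 0.34, 0.34, 0.34])

```text
t: 9.07
tcp_pos: [0.4498, -0.0405, 0.0572]
eef_rot: [-2.312, -2.121, 0.004]
wrist_force: [-0.4, -0.5, -0.1]
opening: 0.0302
gripper_force: 0.0
```

>>> jog_arm(rot=[[0, 0, 0], [0, 0, 0], [0, 0, 0], [0, 0, 0], [0, 0, 0]], xyz=[[0, 0, 0], [0, 0, 0], [0, 0, 0], [0, 0, 0], [0, 0, 0]], hand=[0.34, 0.05, 0.05, 0.05, 0.05])

```text
t: 9.48
tcp_pos: [0.4512, -0.041, 0.0606]
eef_rot: [2.312, 2.125, 0.001]
wrist_force: [-1.9, 0.6, 5.6]
opening: 0.01
gripper_force: 30.0
```

```bash
python3 - <<'E'
from h import *
s,X=st();print(fx(s['tcp_pos']))
E
```

```text
t 9.48 tcp [ 0.4512 -0.041   0.0606] yawx 85.18 z [ 0.001 -0.001 -1.   ] F [-1.9  0.6  5.6] T [-0.09  0.22  0.01] op 0.01 gf 30.0 q6 -0.27
[-0.08028446 -0.00057384]
```

>>> jog_arm(rot=[[0, 0, 0], [0, 0, 0], [0, 0, 0], [0, 0, 0], [0, 0, 0]], xyz=[[0.02, -0.0017, 0], [0.03, -0.0025, 0], [0.03, -0.0025, 0], [0.03, -0.0025, 0], [0.02, -0.0017, 0]], hand=[0.05, 0.05, 0.05, 0.05, 0.05])

```text
t: 9.9
tcp_pos: [0.4632, -0.042, 0.0606]
eef_rot: [-2.311, -2.126, 0.003]
wrist_force: [-12.2, -0.3, 15.8]
opening: 0.0098
gripper_force: 30.0
```

```bash
python3 - <<'E'
from h import *
s,X=st();print(fx(s['tcp_pos']))
E
```

```text
t 9.9 tcp [ 0.4632 -0.042   0.0606] yawx 85.21 z [-0.003 -0.    -1.   ] F [-12.2  -0.3  15.8] T [-0.27  1.88  0.02] op 0.0098 gf 30.0 q6 -0.26
[-0.06830532 -0.00054312]
```

>>> jog_arm(rot=[[0, 0, 0], [0, 0, 0], [0, 0, 0], [0, 0, 0]], xyz=[[0.015, -0.0012, 0], [0.015, -0.0012, 0], [0.01, -0.0008, 0], [0, 0, 0]], hand=[0.05, 0.05, 0.05, 0.05])

```text
t: 10.23
tcp_pos: [0.4669, -0.0423, 0.0606]
eef_rot: [-2.311, -2.125, 0.003]
wrist_force: [-11.3, -1.6, 14.8]
opening: 0.0097
gripper_force: 30.0
```

```bash
python3 - <<'E'
from h import *
s,X=st();print(fx(s['tcp_pos']))
E
```

```text
t 10.23 tcp [ 0.4669 -0.0423  0.0606] yawx 85.22 z [-0.003 -0.    -1.   ] F [-11.3  -1.6  14.8] T [-0.2   1.64  0.02] op 0.0097 gf 30.0 q6 -0.26
[-0.06457962 -0.000512  ]
```

Still sliding at about 12 N, so not yet clamped. I'll push in small steps.

>>> jog_arm(rot=[[0, 0, 0], [0, 0, 0]], xyz=[[0.01, -0.0008, 0], [0, 0, 0]], hand=[0.05, 0.05])

```text
t: 10.4
tcp_pos: [0.4669, -0.0423, 0.0606]
eef_rot: [-2.309, -2.124, 0.006]
wrist_force: [-16.7, -2.5, 19.2]
opening: 0.0098
gripper_force: 30.0
```

>>> jog_arm(rot=[[0, 0, 0], [0, 0, 0]], xyz=[[0.01, -0.0008, 0], [0, 0, 0]], hand=[0.05, 0.05])

```text
t: 10.57
tcp_pos: [0.467, -0.0423, 0.0605]
eef_rot: [-2.307, -2.123, 0.009]
wrist_force: [-23.7, -3.4, 24.3]
opening: 0.0098
gripper_force: 30.1
```

Position stalled at 0.467 while the force rose from 11 to 24 N, so both jaws are on the cartridge. I'll release the tab and rise.

>>> jog_arm(rot=[[0, 0, 0], [0, 0, 0], [0, 0, 0], [0, 0, 0], [0, 0, 0]], xyz=[[-0.015, 0.0012, 0], [0, 0, 0], [0, 0, 0], [0, 0, 0], [0, 0, 0]], hand=[0.05, 0.28, 0.28, 0.28, 0.28])

```text
t: 10.98
tcp_pos: [0.4687, -0.0424, 0.0598]
eef_rot: [2.313, 2.126, 0.0]
wrist_force: [0.8, -0.4, 0.2]
opening: 0.0245
gripper_force: 0.0
```

>>> jog_arm(rot=[[0, 0, 0], [0, 0, 0], [0, 0, 0], [0, 0, 0], [0, 0, 0]], xyz=[[0, 0, 0.2], [0, 0, 0.35], [0, 0, 0.35], [0, 0, 0.2], [0, 0, 0]], hand=[0.3, 0.3, 0.3, 0.3, 0.3])

```text
t: 11.4
tcp_pos: [0.4702, -0.0429, 0.1737]
eef_rot: [2.308, 2.122, 0.006]
wrist_force: [1.3, 0.2, 0.1]
opening: 0.0267
gripper_force: 0.0
```

```bash
python3 - <<'E'
from h import *
im,d,W=wristW('pics/w5.png')
def rep(n,W,d,m):
    F=fx(W);p=F[m&(d>0)&(abs(F[...,0])<.13)&(abs(F[...,1])<.07)]
    if len(p)>5:c,s,a=cv2.minAreaRect((p*1000).astype(np.float32));print(n,len(p),np.round(c,1),np.round(s,1),round(a,1),p.min(0).round(4),p.max(0).round(4))
def all(W,d):
    z=W[...,2];F=fx(W)
    rep('tab',W,d,(z>.062)&(z<.075)&(F[...,0]<-.05));rep('plate',W,d,(z>.06)&(z<.07)&(F[...,0]>-.05));rep('key',W,d,(z>.09)&(z<.1))
all(W,d)
E
```

```text
t 11.4 tcp [ 0.4702 -0.0429  0.1737] yawx 85.19 z [ 0.007 -0.003 -1.   ] F [1.3 0.2 0.1] T [-0.05 -0.03 -0.04] op 0.0267 gf 0.0 q6 -0.26
tab 686 [-64.7  -0.7] [44.2  9.7] 89.4 [-0.0697 -0.0229] [-0.06    0.0214]
plate 5771 [8.6 2.2] [87.6 60.8] 0.3 [-0.0352 -0.0284] [0.0524 0.0327]
key 806 [8.9 0.1] [ 8.8 53.6] 83.5 [-0.0178 -0.0062] [0.0356 0.0069]
```

>>> jog_arm(rot=[[0, 0, 0.0386], [0, 0, 0.0386], [0, 0, 0.0386], [0, 0, 0.0386], [0, 0, 0.0386]], xyz=[[0.06, -0.0046, 0], [0.06, -0.0046, 0], [0.06, -0.0046, 0], [0.06, -0.0046, 0], [0.06, -0.0046, 0]], hand=[0.4, 0.4, 0.4, 0.4, 0.4])

```text
t: 11.87
tcp_pos: [0.4982, -0.0445, 0.1679]
eef_rot: [-1.563, -2.722, 0.001]
wrist_force: [-0.1, 0.1, -0.0]
opening: 0.0357
gripper_force: 0.0
```

>>> jog_arm(rot=[[0, 0, 0.0386], [0, 0, 0.0386], [0, 0, 0.0386], [0, 0, 0.0386], [0, 0, 0.0386]], xyz=[[0.06, -0.0046, 0], [0.06, -0.0046, 0], [0.06, -0.0046, 0], [0.06, -0.0046, 0], [0.06, -0.0046, 0]], hand=[0.4, 0.4, 0.4, 0.4, 0.4])

```text
t: 12.28
tcp_pos: [0.5282, -0.0468, 0.1677]
eef_rot: [-0.679, -3.064, -0.0]
wrist_force: [-0.4, -0.1, -0.4]
opening: 0.0353
gripper_force: 0.0
```

>>> jog_arm(rot=[[0, 0, 0.0386], [0, 0, 0.0386], [0, 0, 0], [0, 0, 0]], xyz=[[0.06, -0.0046, 0], [0.06, -0.0046, 0], [0, 0, 0], [0, 0, 0]], hand=[0.4, 0.4, 0.4, 0.4])

```text
t: 12.62
tcp_pos: [0.54, -0.0477, 0.1682]
eef_rot: [-0.319, -3.123, -0.001]
wrist_force: [0.2, 0.6, 0.3]
opening: 0.0353
gripper_force: 0.0
```

```bash
python3 - <<'E'
from h import *
im,d,W=wristW('pics/w6.png')
F=fx(W);z=W[...,2]
m=(d>0)&(abs(F[...,0]-.01)<.05)&(abs(F[...,1])<.05)&(z>.09)&(z<.1);p=F[m]
c,s,a=cv2.minAreaRect((p*1000).astype(np.float32));print(len(p),c,s,a)
print(fx(monitor.state()['tcp_pos']))
E
```

```text
t 12.62 tcp [ 0.54   -0.0477  0.1682] yawx 168.35 z [-0.002  0.001 -1.   ] F [0.2 0.6 0.3] T [ 0.   -0.09  0.  ] op 0.0353 gf 0.0 q6 -1.67
835 (9.022560119628906, -0.3187723159790039) (7.6276397705078125, 53.727054595947266) 83.24351501464844
[8.59613004e-03 9.16250786e-05]
```

View pics/w6.png

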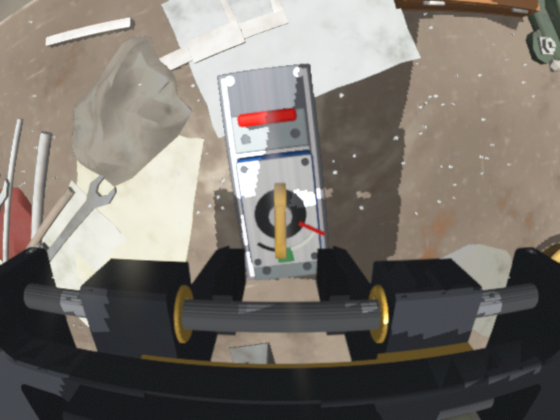

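The cartridge sits snug between both jaws. The key at (281,220) is aligned with the hand. I'll go down and grip the key.

>>> jog_arm(rot=[[0, 0, 0], [0, 0, 0], [0, 0, 0], [0, 0, 0], [0, 0, 0]], xyz=[[0.007, -0.002, -0.25], [0, 0, -0.25], [0, 0, -0.22], [0, 0, -0.1], [0, 0, 0]], hand=[0.4, 0.4, 0.4, 0.4, 0.4])

```text
t: 13.08
tcp_pos: [0.5398, -0.0478, 0.0856]
eef_rot: [-0.316, -3.121, -0.001]
wrist_force: [-0.9, -0.2, 0.8]
opening: 0.0354
gripper_force: 0.0
```

>>> jog_arm(rot=[[0, 0, 0], [0, 0, 0], [0, 0, 0], [0, 0, 0], [0, 0, 0]], xyz=[[0, 0, 0], [0, 0, 0], [0, 0, 0], [0, 0, 0], [0, 0, 0]], hand=[0.02, 0.02, 0.02, 0.02, 0.02])

```text
t: 13.5
tcp_pos: [0.5415, -0.0484, 0.0886]
eef_rot: [0.313, 3.125, -0.001]
wrist_force: [-1.0, -1.0, 3.8]
opening: 0.0079
gripper_force: 30.0
```

```bash
python3 - <<'E'
from h import *
s,X=st();print(fx(s['tcp_pos']))
E
```

```text
t 13.5 tcp [ 0.5415 -0.0484  0.0886] yawx 168.56 z [ 0.001 -0.001 -1.   ] F [-1.  -1.   3.8] T [-0.09 -0.1   0.06] op 0.0079 gf 30.0 q6 -1.68
[ 0.01028238 -0.00040492]
```

>>> jog_arm(rot=[[0, 0, -0.02], [0, 0, -0.03], [0, 0, -0.03], [0, 0, -0.03], [0, 0, -0.03]], xyz=[[0, 0, 0], [0, 0, 0], [0, 0, 0], [0, 0, 0], [0, 0, 0]], hand=[0.02, 0.02, 0.02, 0.02, 0.02])

```text
t: 13.92
tcp_pos: [0.5414, -0.0487, 0.0886]
eef_rot: [0.994, 2.979, -0.002]
wrist_force: [-1.8, -3.6, 4.8]
opening: 0.0076
gripper_force: 30.0
```

```bash
python3 - <<'E'
from h import *
s,X=st();print(fx(s['tcp_pos']))
E
```

```text
t 13.92 tcp [ 0.5414 -0.0487  0.0886] yawx 143.11 z [ 0.001 -0.001 -1.   ] F [-1.8 -3.6  4.8] T [-0.56  0.27  0.12] op 0.0076 gf 30.0 q6 -1.23
[ 0.01015918 -0.0007378 ]
```

Winding smoothly with small forces, so I'll continue this stroke.

>>> jog_arm(rot=[[0, 0, -0.035], [0, 0, -0.035], [0, 0, -0.035], [0, 0, -0.035], [0, 0, -0.035]], xyz=[[0, 0, 0], [0, 0, 0], [0, 0, 0], [0, 0, 0], [0, 0, 0]], hand=[0.02, 0.02, 0.02, 0.02, 0.02])

```text
t: 14.33
tcp_pos: [0.541, -0.0489, 0.0886]
eef_rot: [1.766, 2.597, -0.002]
wrist_force: [-4.9, -4.3, 6.5]
opening: 0.0079
gripper_force: 30.0
```

>>> jog_arm(rot=[[0, 0, -0.035], [0, 0, -0.035], [0, 0, -0.035], [0, 0, -0.035], [0, 0, -0.035]], xyz=[[0, 0, 0], [0, 0, 0], [0, 0, 0], [0, 0, 0], [0, 0, 0]], hand=[0.02, 0.02, 0.02, 0.02, 0.02])

```text
t: 14.75
tcp_pos: [0.5406, -0.049, 0.0886]
eef_rot: [2.405, 2.021, -0.003]
wrist_force: [-7.4, -4.7, 9.0]
opening: 0.0077
gripper_force: 30.0
```

>>> jog_arm(rot=[[0, 0, 0], [0, 0, 0], [0, 0, 0], [0, 0, 0], [0, 0, 0]], xyz=[[0, 0, 0], [0, 0, 0], [0, 0, 0], [0, 0, 0], [0, 0, 0]], hand=[0.02, 0.02, 0.25, 0.25, 0.25])

```text
t: 15.17
tcp_pos: [0.5413, -0.048, 0.0878]
eef_rot: [2.4, 2.027, 0.001]
wrist_force: [0.5, 0.7, 0.9]
opening: 0.0216
gripper_force: 0.0
```

```bash
python3 - <<'E'
from h import *
s,X=st();print(fx(s['tcp_pos']))
E
```

```text
t 15.17 tcp [ 0.5413 -0.048   0.0878] yawx 80.35 z [ 0.  0. -1.] F [0.5 0.7 0.9] T [-0.08 -0.08  0.  ] op 0.0216 gf 0.0 q6 -0.14
[ 1.00078861e-02 -8.69038227e-05]
```

>>> jog_arm(rot=[[0, 0, 0], [0, 0, 0], [0, 0, 0], [0, 0, 0], [0, 0, 0]], xyz=[[0, 0, 0], [0, 0, 0], [0, 0, 0], [0, 0, 0], [0, 0, 0]], hand=[0.02, 0.02, 0.02, 0.02, 0.02])

```text
t: 15.58
tcp_pos: [0.5407, -0.0479, 0.0877]
eef_rot: [-2.399, -2.026, 0.001]
wrist_force: [-4.0, 1.0, 3.1]
opening: 0.0077
gripper_force: 30.0
```

>>> jog_arm(rot=[[0, 0, -0.02], [0, 0, -0.035], [0, 0, -0.035], [0, 0, -0.035], [0, 0, -0.035]], xyz=[[0, 0, 0], [0, 0, 0], [0, 0, 0], [0, 0, 0], [0, 0, 0]], hand=[0.02, 0.02, 0.02, 0.02, 0.02])

```text
t: 16.0
tcp_pos: [0.5409, -0.048, 0.0877]
eef_rot: [-2.832, -1.359, 0.001]
wrist_force: [-3.0, 1.3, 2.7]
opening: 0.0076
gripper_force: 30.0
```

>>> jog_arm(rot=[[0, 0, -0.035], [0, 0, -0.035], [0, 0, -0.035], [0, 0, -0.035], [0, 0, -0.035]], xyz=[[0, 0, 0], [0, 0, 0], [0, 0, 0], [0, 0, 0], [0, 0, 0]], hand=[0.02, 0.02, 0.02, 0.02, 0.02])

```text
t: 16.42
tcp_pos: [0.541, -0.0481, 0.0877]
eef_rot: [3.095, 0.539, -0.001]
wrist_force: [-2.6, -1.1, 3.1]
opening: 0.0075
gripper_force: 30.0
```

```bash
python3 - <<'E'
from h import *
s,X=st();print(fx(s['tcp_pos']))
E
```

```text
t 16.42 tcp [ 0.541  -0.0481  0.0877] yawx 19.77 z [-0. -0. -1.] F [-2.6 -1.1  3.1] T [-0.03  0.45  0.14] op 0.0075 gf 30.0 q6 0.92
[ 0.00974628 -0.00020968]
```

>>> jog_arm(rot=[[0, 0, -0.035], [0, 0, -0.035], [0, 0, -0.035], [0, 0, -0.035], [0, 0, -0.035]], xyz=[[0, 0, 0], [0, 0, 0], [0, 0, 0], [0, 0, 0], [0, 0, 0]], hand=[0.02, 0.02, 0.02, 0.02, 0.02])

```text
t: 16.83
tcp_pos: [0.541, -0.0483, 0.0876]
eef_rot: [3.125, -0.321, -0.001]
wrist_force: [-2.9, -1.7, 1.9]
opening: 0.0077
gripper_force: 30.0
```

>>> jog_arm(rot=[[0, 0, -0.035], [0, 0, -0.03], [0, 0, -0.012], [0, 0, 0], [0, 0, 0]], xyz=[[0, 0, 0], [0, 0, 0], [0, 0, 0], [0, 0, 0], [0, 0, 0]], hand=[0.02, 0.02, 0.02, 0.02, 0.02])

```text
t: 17.25
tcp_pos: [0.541, -0.0483, 0.0876]
eef_rot: [3.065, -0.686, -0.001]
wrist_force: [-4.2, -2.3, 1.4]
opening: 0.0077
gripper_force: 30.0
```

>>> jog_arm(rot=[[0, 0, 0], [0, 0, 0], [0, 0, 0], [0, 0, 0]], xyz=[[0, 0, 0], [0, 0, 0], [0, 0, 0], [0, 0, 0]], hand=[0.35, 0.35, 0.35, 0.35])

```text
t: 17.58
tcp_pos: [0.5414, -0.048, 0.0877]
eef_rot: [-3.065, 0.687, -0.001]
wrist_force: [-0.5, -0.1, 0.1]
opening: 0.0303
gripper_force: 0.0
```

>>> jog_arm(rot=[[0, 0, 0], [0, 0, 0], [0, 0, 0], [0, 0, 0], [0, 0, 0]], xyz=[[0, 0, 0.15], [0, 0, 0.3], [0, 0, 0.35], [0, 0, 0.2], [0, 0, 0]], hand=[0.35, 0.35, 0.35, 0.35, 0.35])

```text
t: 18.0
tcp_pos: [0.5429, -0.0485, 0.1922]
eef_rot: [3.065, -0.687, 0.013]
wrist_force: [1.1, -0.8, 0.6]
opening: 0.0309
gripper_force: 0.0
```

```bash
python3 - <<'E'
from h import *
camera('top')
im,d,W=wristW('pics/w7.png')
F=fx(W);z=W[...,2]
m=(d>0)&(abs(F[...,0]-.01)<.05)&(abs(F[...,1])<.05)&(z>.09)&(z<.1);p=F[m]
c,s,a=cv2.minAreaRect((p*1000).astype(np.float32));print(len(p),c,s,a)
cv2.imwrite('pics/w7c.png',cv2.resize(im[60:330,130:430],None,fx=2,fy=2)[:,:,::-1])
E
```

```text
t 18.05 tcp [ 0.542  -0.0482  0.1895] yawx -25.28 z [ 0.004 -0.001 -1.   ] F [0.1 0.2 0.3] T [ 0.07 -0.02  0.03] op 0.0307 gf 0.0 q6 1.71
676 (10.40355110168457, 0.05890083312988281) (7.438398838043213, 53.166664123535156) 69.64604187011719
```

View pics/w7c.png

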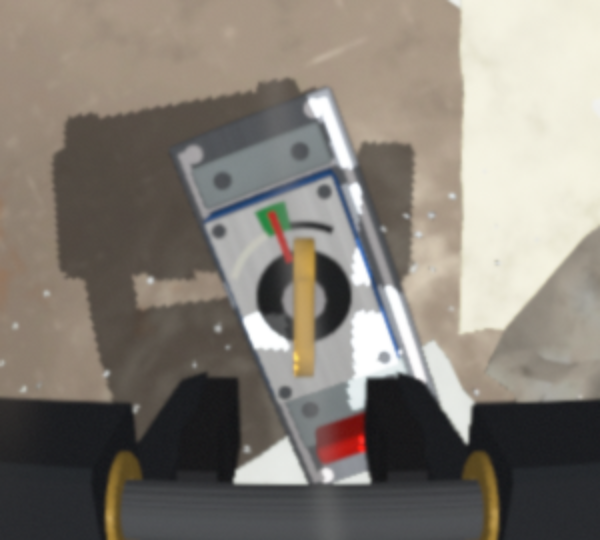

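The red pointer at (275,215) stands in the middle of the green band, and the key angle measures about 3.50 rad. The cartridge is still between both jaws and the hand is clear. Handing in.

```bash
python3 -c "
from h import *
print(r.sign_off())"
```

```text
the job is handed in; nothing more can be done
None
```

The cartridge is clamped key up between both jaws, the key is wound to about 3.50 rad with the pointer in the middle of the green band and released, the pan and case were not touched, and the job was handed in at about 18 s.

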